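# Screw the cap onto the grain mill

## Robot

A 7-joint arm with a two-finger parallel gripper is mounted at the origin on the work surface. World frame = base frame: x ahead of the robot, y to its left, z up, the work surface at z = 0. Lengths are in m, angles in rad, forces in N, time in s.
With the tool pointing down it reaches from about 0.425 to 0.875 m from the base axis. Payload 9.9 kg.
Tool frame: the origin (TCP) lies midway between the tips of the shut fingers; the grasp point (between the pads) lies 19 mm behind it (manip.pinch_z is the distance from the TCP to the grasp point, in m); x points along the fingers, y is the direction in which the jaws open and shut, and the axes are right-handed (so a half turn about x gives the same grasp; the last joint's range is limited). The gripper opens to 85 mm and grips with 20 to 120 N. Pads are 22 mm wide; open, the fingers measure 114 mm over their backs; the gripper's body (76 mm by 85 mm) begins 54 mm behind the grasp point. The pads swing forward as they close: fully open they stand 13 mm farther back than shut.
Start: joints at [-1.215, 0.576, 0.025, 1.437, -0.015, 1.129, -0.057], TCP at [0.287, 0.611, 0.231] pointing down, gripper open.
Joint ranges: [-2.76, 2.76], [-0.34, 2.15], [-1.52, 1.57], [0.19, 2.46], [-1.09, 4.23], [0.17, 1.99], [-2.82, 2.82]. Speed limits (rad/s): [2.22, 2.22, 3.01, 3.01, 3.14, 3.14, 3.14].

## Interface

Orientations are given as a 3x3 rotation matrix whose columns are the frame's x, y, z axes.
In Python, from workcell import manip gives the robot as it stands.
- The arm moves only by the tool move_arm, never from a script. Its argument "rows" is a list of rows, each an object of numbers: "claw": the closure in counts, from 0 (fully open) to 255 (shut); "dx", "dy", "dz": the shift along the tool's x, y, z in m; "roll": the turn about the tool's x in degrees. A call has 1 to 20 rows; each row shifts and turns the pose as measured when the row begins, along the tool's axes as they then stand; what a row does not reach is not made up. A row lasts 1/8 s, in which the tool goes at most 62.5 mm and 10.7 degrees, less where a joint would pass 70% of its speed; a pose out of reach is approached as far as the arm can. A call with a gripper value outside its range is refused whole. The fingers move at their own pace and stop on an object; "force" is the grip in N (left out, the last holds). Time passes only in rows, so rows that do not move let the fingers close. It gives the time, the measured TCP pose, the force and the opening at its end, in the units of the state.
- manip.get_state(): the state, without advancing time (a new reading comes with each control period).
- manip.get_image(name): name is "scene" or "top" or "wrist"; returns a dict with "img" (480x640x3 uint8, red, green, blue), "z_map" (480x640 float32, m along the optical axis (not along the pixel's ray), 0 where there is no reading), "vertical_fov" (degrees; the focal length in pixels is half the picture's height over the tangent of half this angle, whatever the lens; pixels are square), "cx", "cy" (the principal point, pixels), "origin" and "orientation" of the camera in the world; the wrist camera has in their place "hand_eye" (4x4, takes a point from camera to tool coordinates, whose origin is the TCP and whose axes are the tool frame's). Camera axes: x right, y up, looking along -z (the intrinsics and any distortion apply to the point x, -y, -z); pixel columns grow to the right and rows downward; lengths in m; the calibration is good to about 2 mm. A picture is of the moment at which its call begins: read the wrist's pose just before it.
- manip.close_job(): hands the job in, once; it reports no verdict.
The state is a dict: "clock": time; "joints": joint angles; "qvel": joint speeds; "joint_efforts": joint torques, N m; "eef_pos": TCP position; "ee_rot": TCP orientation; "contact_force": force on the tool from outside, world axes, zero at the start; "ft_torque": the same for the moment, N m; "finger_gap": finger opening in m.
Only numpy, scipy, OpenCV 4.12 (cv2) and the standard library are available. Lean on these libraries where they do the work, as an engineer would, in place of code of your own. Each camera call takes 0.05 s, during which the arm holds its last target.

## Task

Close the grain mill: pick up its screw cap with the finger bar, set it on the threaded neck, turn it back until it drops into the thread, then screw it forward (clockwise from above) fully home and let go. Leave the small jar lid and the egg cup where they are.

Things in the scene. Friction and masses are not known exactly. Their poses are not given: they have to be found in the camera images.
- cap_center (a point): Centre of the mill's dark grey plastic screw cap, loose on the table, open side down. Round, 58 mm across, 47 mm tall in all: a 25 mm high body with a flat top, and on that a finger bar (see cap_bar). This point: on the axis, 23.5 mm above the underside; z up the axis, x along the bar. Inside it are three equal lugs, 120 degrees apart. About 0.1 kg.
- cap_bar (a point): Centre of the finger bar on the cap, 50 mm long (x), 14 mm thick (y), 22 mm high (z), centred on the cap's axis; 12.5 mm above cap_center, 36 mm above the cap's underside.
- mill_top (a point): Centre of the flat top of the grain mill, a round white machine 144 mm across, 140 mm tall, fixed to the table; z up. The neck rises from here. Height of cap_center above this point: about 38.5 mm with the lugs lying on top of the thread, 42.5 mm if on its end stops, 30.5 mm once dropped into the start of the thread, 25.5 mm fully home.
- neck_rim (a point): Centre of the rim of the aluminium neck, 22 mm above mill_top. The neck is a 40 mm tube, tapered to 34 mm over its top 5 mm, with a three-start thread 48 mm across; its starts can face any way and do not follow this pose. The cap's lugs clear the tube by about 1 mm. The thread's level top is 6 mm below the rim.
- thread_top (a point): On the neck's axis, level with the top of the thread. A cap set down at random mostly lies on top. Turned forward there it jams at an end stop; turned back (anticlockwise from above) by up to 1.85 rad it meets a gap 0.28 rad wide, drops 8 mm, and a stop blocks more turning back. Then 1.3 to 1.6 rad forward (clockwise) winds it 5 mm down to a hard stop.
- jar_lid_center (a point): Centre of a bystander: small dark grey lid of a jar, 42 mm across, 26 mm tall with a round knob. Not the mill's. Leave it.
- egg_cup_center (a point): Centre of a bystander: white egg cup, 52 mm across and 36 mm tall, holding a brown egg that reaches about 54 mm above the table. Leave it.

How it is judged:
On the way:
1. the cap has dropped into the start of the thread, upright on the neck (z of cap_center in the frame of mill_top below 0.0325 m and horizontal distance between cap_center and mill_top below 0.004 m and angle between cap_center's own z axis and vertical below 0.12 rad), for 0.1 s.
At the end, for the whole second after the job is handed in: The cap sits on the mill's neck fully screwed home: its centre 25.5 mm (at most 26.5 mm, at least 23 mm) above the mill's top, within 3 mm of the neck's axis, upright within 0.06 rad (z of cap_center in the frame of mill_top between 0.023 and 0.0265 m and horizontal distance between cap_center and mill_top below 0.003 m and angle between cap_center's own z axis and vertical below 0.06 rad); the robot touches nothing.
It fails at once if the jar lid is moved by more than 30 mm (distance of jar_lid_center from where it was at the start of the episode above 0.03 m).
It fails at once if the egg cup is moved by more than 30 mm (distance of egg_cup_center from where it was at the start of the episode above 0.03 m).
It also fails if it takes over 67 s, if anything falls off the work surface, if the arm or the gripper's body presses on something with over 40 N, if the wrist force passes 120 N, or if a joint passes its speed limit or range.

## Working session

There is one attempt and no reset: what is moved stays moved. The work goes in short steps, Python scripts to look and compute and a tool call to move; the robot and the scene stay as the last step left them, time stands still between calls to the robot, and variables do not carry over. Pictures are saved under pics/ and viewed, and the job is handed in when it is done.

Besides the shell and the picture viewer there is one more tool, called after "Emit:" by a JSON object that holds its "name" and its "arguments", one argument or row to a line. move_arm: Moves the arm, as the interface text tells. Its arguments: {"type":"object","properties":{"rows":{"type":"array","items":{"type":"object","properties":{"claw":{"type":"number"},"dx":{"type":"number"},"dy":{"type":"number"},"dz":{"type":"number"},"roll":{"type":"number"}}}},"force":{"type":"number"}},"required":["rows"]}

```bash
mkdir -p pics; ls; cat > h.py <<'E'
import numpy as np, cv2
from workcell import manip
def grab(n,save=None):
    d=manip.get_image(n)
    if save: cv2.imwrite('pics/'+save,d['img'][:,:,::-1])
    return d
def world(d,st=None):
    z=d['z_map'];h,w=z.shape
    f=h/2/np.tan(np.radians(d['vertical_fov'])/2)
    v,u=np.mgrid[:h,:w]
    p=np.stack([(u-d['cx'])/f*z,-(v-d['cy'])/f*z,-z],-1)
    if 'origin' in d: R=np.array(d['orientation']);t=np.array(d['origin'])
    else:
        T=np.array(d['hand_eye']);p=p@T[:3,:3].T+T[:3,3]
        R=np.array(st['ee_rot']);t=np.array(st['eef_pos'])
    p=p@R.T+t
    p[z==0]=np.nan
    return p
E
python3 - <<'E'
from h import *
st=manip.get_state()
for k,v in st.items(): print(k,np.round(v,3).tolist())
for n in ['top','scene','wrist']:
    d=grab(n,n+'0.png')
    print({k:(np.round(v,4).tolist()) for k,v in d.items() if k not in('img','z_map')})
    np.savez('%s0.npz'%n,**d)
print(manip.pinch_z, dir(manip))
E
```

```text
pics
clock 0.0
joints [-1.215, 0.577, 0.025, 1.438, -0.015, 1.129, -0.057]
qvel [-0.001, -0.0, -0.001, -0.001, -0.001, 0.0, -0.001]
joint_efforts [-0.001, -76.576, 2.251, -28.597, 0.016, 0.013, -0.0]
eef_pos [0.287, 0.61, 0.23]
ee_rot [[-0.001, 0.426, 0.905], [-0.002, 0.905, -0.426], [-1.0, -0.002, 0.0]]
contact_force [-0.302, 0.22, -0.154]
ft_torque [0.002, -0.017, 0.004]
finger_gap 0.086
{'vertical_fov': 57.6664, 'cx': 314.2755, 'cy': 240.1325, 'origin': [0.51, -0.0117, 0.791], 'orientation': [[-0.0024, 0.9983, -0.0585], [-1.0, -0.0023, 0.0015], [0.0014, 0.0585, 0.9983]]}
{'vertical_fov': 44.9515, 'cx': 317.5687, 'cy': 241.0004, 'origin': [1.206, 0.0487, 0.6623], 'orientation': [[-0.0412, -0.6481, 0.7604], [0.999, -0.0122, 0.0438], [-0.0191, 0.7614, 0.648]]}
{'vertical_fov': 58.0391, 'cx': 328.2867, 'cy': 240.9705, 'hand_eye': [[0.0011, 0.2886, -0.9574, -0.142], [1.0, -0.0001, 0.0011, 0.0009], [0.0002, -0.9574, -0.2886, -0.0743], [0.0, 0.0, 0.0, 1.0]]}
0.0187 ['Unreachable', '__class__', '__delattr__', '__dict__', '__dir__', '__doc__', '__eq__', '__format__', '__ge__', '__getattribute__', '__getstate__', '__gt__', '__hash__', '__init__', '__init_subclass__', '__le__', '__lt__', '__module__', '__ne__', '__new__', '__reduce__', '__reduce_ex__', '__repr__', '__setattr__', '__sizeof__', '__str__', '__subclasshook__', '__weakref__', 'close_job', 'get_image', 'get_state', 'pinch_z']
```

View pics/top0.png

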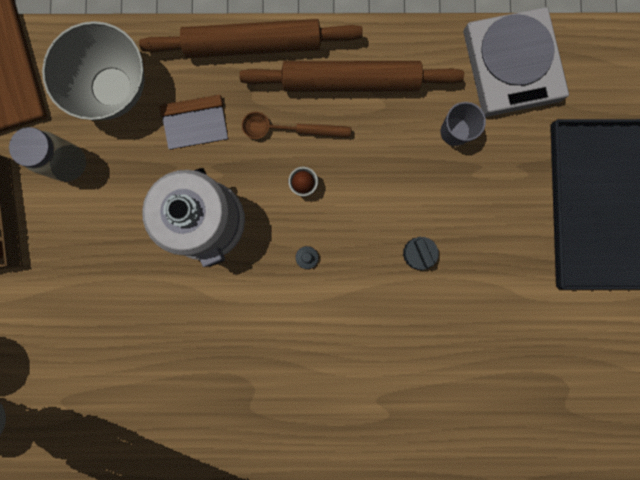

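View pics/scene0.png

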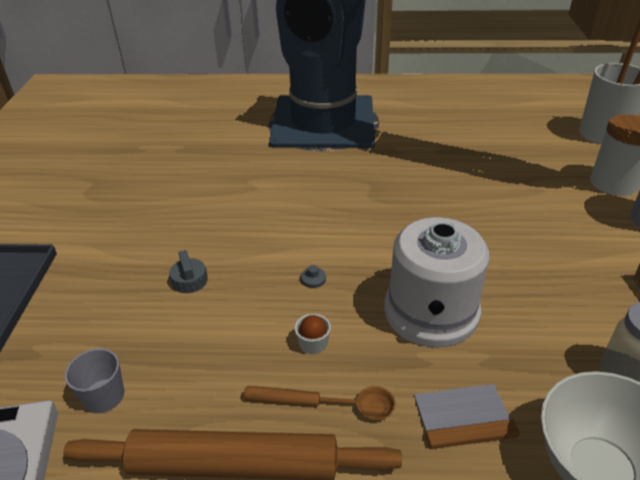

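The top view shows the cap at px (421,253) with its bar diagonal, the mill with its neck at (180,209), the jar lid at (306,258) and the egg cup at (303,181). Next I measure them.

```bash
python3 - <<'E'
from h import *
for n,cap,mill in [('top',(421,253),(185,212)),('scene',(187,270),(440,245))]:
    d=dict(np.load(n+'0.npz',allow_pickle=True));p=world(d)
    x,y,z=p[...,0],p[...,1],p[...,2]
    print(n,'table z',np.nanmedian(z[380:450,300:500]) if n=='top' else np.nanmedian(z[200:240,100:250]))
    h,w=z.shape;v,u=np.mgrid[:h,:w]
    m=(np.hypot(u-cap[0],v-cap[1])<45)
    for lo,hi in((.012,.06),(.018,.032),(.036,.055)):
        k=m&(z>lo)&(z<hi)
        q=np.stack([x[k],y[k]],1).astype(np.float32)
        if len(q)<5: continue
        c,r=cv2.minEnclosingCircle(q);rr=cv2.minAreaRect(q)
        print(' cap',lo,len(q),np.round(c,4),round(r,4),np.round(np.nanmedian(z[k]),4),'rect',np.round(rr[0],4),np.round(rr[1],4),round(rr[2],1), 'mean',q.mean(0))
        if lo==.036:
            e=np.linalg.eigh(np.cov(q.T))[1][:,1];print(' bar dir deg',np.degrees(np.arctan2(e[1],e[0])))
    m=(np.hypot(u-mill[0],v-mill[1])<60)
    for lo,hi in((.132,.148),(.135,.145),(.150,.158),(.157,.17)):
        k=m&(z>lo)&(z<hi)
        q=np.stack([x[k],y[k]],1).astype(np.float32)
        if len(q)<5: continue
        c,r=cv2.minEnclosingCircle(q);print(' mill',lo,len(q),np.round(c,4),round(r,4),np.round(np.nanmedian(z[k]),4),q.mean(0))
    for nm,c0 in (('lid',(306,258) if n=='top' else (313,277)),('egg',(303,181) if n=='top' else (312,330))):
        k=(np.hypot(u-c0[0],v-c0[1])<25)&(z>.01)
        q=np.stack([x[k],y[k]],1).astype(np.float32);c,r=cv2.minEnclosingCircle(q);print(nm,np.round(c,4),round(r,4),np.nanmax(z[k]))
E
```

```text
top table z -0.00018302571732065065
 cap 0.012 891 [ 0.5315 -0.202 ] 0.0298 0.0259 rect [ 0.5321 -0.2016] [0.0575 0.0579] 67.1 mean [ 0.5314988  -0.19907124]
 cap 0.018 579 [ 0.5315 -0.202 ] 0.0298 0.0251 rect [ 0.5322 -0.2018] [0.0573 0.0578] 64.0 mean [ 0.53148574 -0.19908734]
 cap 0.036 274 [ 0.5314 -0.2015] 0.0253 0.0465 rect [ 0.5317 -0.2021] [0.05   0.0148] 22.6 mean [ 0.5313891  -0.20092876]
 bar dir deg -157.0855648209214
 mill 0.132 4537 [0.5919 0.1836] 0.0645 0.1399 [0.5905844  0.18135536]
 mill 0.135 4200 [0.5919 0.1839] 0.0623 0.14 [0.59071296 0.18230192]
 mill 0.15 228 [0.5915 0.1848] 0.0245 0.1561 [0.59075177 0.18126243]
 mill 0.157 622 [0.5921 0.1842] 0.0236 0.1617 [0.5917021  0.18338065]
lid [0.5247 0.0008] 0.0206 0.02866941516217003
egg [0.6574 0.0069] 0.0258 0.05425197336885468
scene table z -0.0010647441438251248
 cap 0.012 958 [ 0.5347 -0.2021] 0.0303 0.0243 rect [ 0.5349 -0.2016] [0.0577 0.0582] 11.2 mean [ 0.540784   -0.19991523]
 cap 0.018 611 [ 0.5347 -0.2021] 0.0303 0.0238 rect [ 0.535 -0.202] [0.0577 0.0573] 11.2 mean [ 0.53928226 -0.20070411]
 cap 0.036 225 [ 0.5343 -0.2024] 0.0259 0.0456 rect [ 0.5344 -0.202 ] [0.0509 0.014 ] 23.0 mean [ 0.53802675 -0.20070238]
 bar dir deg -157.16726053443625
 mill 0.132 3611 [0.5961 0.1836] 0.0635 0.1391 [0.6078966  0.18204042]
 mill 0.135 3215 [0.5957 0.1838] 0.0629 0.1393 [0.6050179  0.18264179]
 mill 0.15 271 [0.595  0.1832] 0.0251 0.1551 [0.6055863  0.18152429]
 mill 0.157 459 [0.5938 0.1842] 0.0234 0.1611 [0.5969084  0.18338935]
lid [0.5282 0.001 ] 0.0204 0.026839948226371146
egg [0.6589 0.0067] 0.0267 0.054020592713325266
```

Emit:
{"name": "move_arm", "arguments": {
  "rows": [
    {"dy": -0.037, "dz": 0.0334},
    {"dy": -0.037, "dz": 0.0334},
    {"dy": -0.037, "dz": 0.0334},
    {"dy": -0.037, "dz": 0.0334},
    {"dy": -0.037, "dz": 0.0334},
    {"dy": -0.037, "dz": 0.0334},
    {"dy": -0.037, "dz": 0.0334},
    {"dy": -0.037, "dz": 0.0334},
    {"dy": -0.037, "dz": 0.0334},
    {"dy": -0.037, "dz": 0.0334},
    {"dy": -0.037, "dz": 0.0334},
    {"dy": -0.037, "dz": 0.0334},
    {"dy": -0.037, "dz": 0.0334},
    {"dy": -0.037, "dz": 0.0334},
    {"dy": -0.037, "dz": 0.0334},
    {"dy": -0.037, "dz": 0.0334},
    {"dy": -0.037, "dz": 0.0334}
  ]
}}

```text
validation failed for argument at $.ro...
```

Emit:
{"name": "move_arm", "arguments": {
  "rows": [
    {"roll": 10},
    {"roll": 10},
    {"roll": 10},
    {"roll": 10},
    {"roll": 10},
    {"roll": 10},
    {"roll": 10},
    {"roll": 10},
    {"roll": 10},
    {"roll": 10},
    {"roll": 10},
    {"roll": 10},
    {"roll": 10},
    {}
  ]
}}

```text
validation failed for argument at $.ro...
```

```bash
cat >> h.py <<'E'
def delta(tx,ty,tz,yaw):
    st=manip.get_state();R=np.array(st['ee_rot']);p=np.array(st['eef_pos'])
    cy=np.degrees(np.arctan2(R[1,1],R[0,1]))
    d=R.T@(np.array([tx,ty,tz])-p)
    print('clk',round(st['clock'],2),'pos',p.round(4),'yawY',cy.round(2),'tilt',np.round(np.degrees(np.arccos(-R[2,0])),2),'need tool d',d.round(4),'roll',round(-((yaw-cy+180)%360-180),2),'F',np.round(st['contact_force'],1),'T',np.round(st['ft_torque'],2),'gap',round(st['finger_gap'],4),'q',np.round(st['joints'],2)[[0,4,6]])
E
python3 -c "
from h import *
delta(.5325,-.202,.13,-67.1)"
```

```text
clk 0.15 pos [0.2872 0.6105 0.2306] yawY 64.81 tilt 0.07 need tool d [ 0.1015 -0.6306  0.5678] roll 131.91 F [ 0.3 -0.4  0.2] T [ 0.02 -0.01  0.  ] gap 0.0855 q [-1.21 -0.01 -0.06]
```

Emit:
{"name": "move_arm", "arguments": {
  "rows": [
    {"claw": 0, "dx": 0, "dy": -0.037, "dz": 0.0334, "roll": 0}
  ]
}}

```text
clock: 0.28
eef_pos: [0.2994, 0.565, 0.2295]
ee_rot: [[-0.002, 0.421, 0.907], [-0.0, 0.907, -0.421], [-1.0, -0.001, -0.002]]
contact_force: [0.4, -0.3, 0.1]
finger_gap: 0.0851
```

Emit:
{"name": "move_arm", "arguments": {
  "rows": [
    {"claw": 0, "dx": 0, "dy": -0.037, "dz": 0.0334, "roll": 0},
    {"claw": 0, "dx": 0, "dy": -0.037, "dz": 0.0334, "roll": 0},
    {"claw": 0, "dx": 0, "dy": -0.037, "dz": 0.0334, "roll": 0},
    {"claw": 0, "dx": 0, "dy": -0.037, "dz": 0.0334, "roll": 0},
    {"claw": 0, "dx": 0, "dy": -0.037, "dz": 0.0334, "roll": 0},
    {"claw": 0, "dx": 0, "dy": -0.037, "dz": 0.0334, "roll": 0},
    {"claw": 0, "dx": 0, "dy": -0.037, "dz": 0.0334, "roll": 0},
    {"claw": 0, "dx": 0, "dy": -0.037, "dz": 0.0334, "roll": 0},
    {"claw": 0, "dx": 0, "dy": -0.037, "dz": 0.0334, "roll": 0},
    {"claw": 0, "dx": 0, "dy": -0.037, "dz": 0.0334, "roll": 0},
    {"claw": 0, "dx": 0, "dy": -0.037, "dz": 0.0334, "roll": 0},
    {"claw": 0, "dx": 0, "dy": -0.037, "dz": 0.0334, "roll": 0},
    {"claw": 0, "dx": 0, "dy": -0.037, "dz": 0.0334, "roll": 0},
    {"claw": 0, "dx": 0, "dy": -0.037, "dz": 0.0334, "roll": 0},
    {"claw": 0, "dx": 0, "dy": -0.037, "dz": 0.0334, "roll": 0},
    {"claw": 0, "dx": 0, "dy": -0.037, "dz": 0.0334, "roll": 0}
  ]
}}

```text
clock: 2.28
eef_pos: [0.5399, -0.222, 0.2291]
ee_rot: [[-0.001, 0.418, 0.908], [-0.001, 0.908, -0.418], [-1.0, -0.001, -0.001]]
contact_force: [1.1, 0.3, -0.8]
finger_gap: 0.0853
```

Emit:
{"name": "move_arm", "arguments": {
  "rows": [
    {"claw": 0, "dx": 0, "dy": 0, "dz": 0, "roll": 10},
    {"claw": 0, "dx": 0, "dy": 0, "dz": 0, "roll": 10},
    {"claw": 0, "dx": 0, "dy": 0, "dz": 0, "roll": 10},
    {"claw": 0, "dx": 0, "dy": 0, "dz": 0, "roll": 10},
    {"claw": 0, "dx": 0, "dy": 0, "dz": 0, "roll": 10},
    {"claw": 0, "dx": 0, "dy": 0, "dz": 0, "roll": 10},
    {"claw": 0, "dx": 0, "dy": 0, "dz": 0, "roll": 10},
    {"claw": 0, "dx": 0, "dy": 0, "dz": 0, "roll": 10},
    {"claw": 0, "dx": 0, "dy": 0, "dz": 0, "roll": 10},
    {"claw": 0, "dx": 0, "dy": 0, "dz": 0, "roll": 10},
    {"claw": 0, "dx": 0, "dy": 0, "dz": 0, "roll": 10},
    {"claw": 0, "dx": 0, "dy": 0, "dz": 0, "roll": 10},
    {"claw": 0, "dx": 0, "dy": 0, "dz": 0, "roll": 10},
    {"claw": 0, "dx": 0, "dy": 0, "dz": 0, "roll": 0}
  ]
}}

```text
clock: 4.03
eef_pos: [0.5378, -0.2264, 0.2255]
ee_rot: [[-0.007, 0.354, -0.935], [-0.001, -0.935, -0.354], [-1.0, -0.002, 0.007]]
contact_force: [-0.9, 0.6, 0.8]
finger_gap: 0.0858
```

```bash
python3 -c "
from h import *
delta(.5325,-.202,.13,-67.1)"
```

```text
clk 4.03 pos [ 0.5378 -0.2264  0.2255] yawY -69.28 tilt 0.43 need tool d [ 0.0955 -0.0245 -0.0044] roll -2.18 F [-0.9  0.6  0.8] T [-0.03 -0.03  0.04] gap 0.0858 q [-0.22 -0.51 -0.37]
```

Emit:
{"name": "move_arm", "arguments": {
  "rows": [
    {"claw": 0, "dx": 0.03, "dy": -0.0245, "dz": -0.0044, "roll": -2.2},
    {"claw": 0, "dx": 0.04, "dy": 0, "dz": 0, "roll": 0},
    {"claw": 0, "dx": 0.025, "dy": 0, "dz": 0, "roll": 0},
    {"claw": 0, "dx": 0, "dy": 0, "dz": 0, "roll": 0}
  ]
}}

```text
clock: 4.53
eef_pos: [0.533, -0.201, 0.1284]
ee_rot: [[-0.006, 0.408, -0.913], [-0.0, -0.913, -0.408], [-1.0, -0.002, 0.006]]
contact_force: [1.8, 1.1, 1.5]
finger_gap: 0.0851
```

```bash
python3 - <<'E'
from h import *
delta(.5325,-.202,.028,-67.1)
st=manip.get_state();d=grab('wrist','w1.png');p=world(d,st)
x,y,z=[p[...,i] for i in range(3)]
k=(np.hypot(x-.5325,y+.202)<.05)
for lo,hi in((.018,.032),(.036,.055)):
    q=p[k&(z>lo)&(z<hi)][:,:2].astype(np.float32)
    if len(q)>20: print(cv2.minEnclosingCircle(q),cv2.minAreaRect(q),len(q),np.median(z[k&(z>lo)&(z<hi)]))
E
```

```text
clk 4.53 pos [ 0.533  -0.201   0.1284] yawY -65.92 tilt 0.36 need tool d [0.1004 0.001  0.0003] roll 1.18 F [1.8 1.1 1.5] T [-0.01  0.02 -0.07] gap 0.0851 q [-0.2  -0.61 -0.26]
((0.532041609287262, -0.2009851634502411), 0.029937533661723137) ((0.5325733423233032, -0.2007267028093338), (0.05816441401839256, 0.058204032480716705), 67.06147766113281) 5099 0.02429347365965956
((0.5320569276809692, -0.20074701309204102), 0.025411130860447884) ((0.5320814847946167, -0.2007983773946762), (0.050094351172447205, 0.01401115208864212), 22.923786163330078) 2271 0.046149679199126534
```

View pics/w1.png

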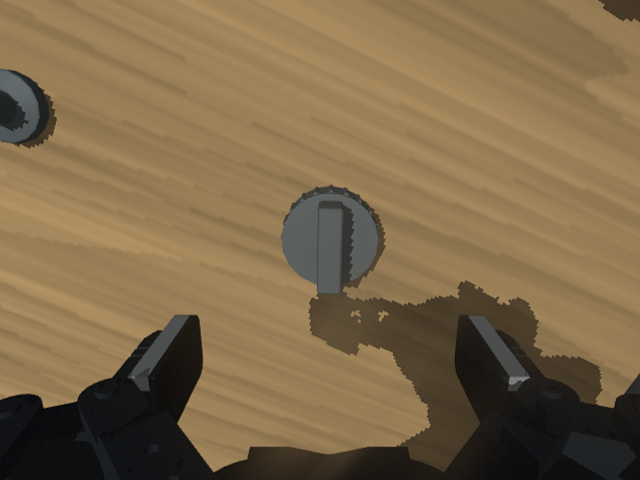

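Emit:
{"name": "move_arm", "arguments": {
  "rows": [
    {"claw": 0, "dx": 0.04, "dy": 0, "dz": 0, "roll": 1.2},
    {"claw": 0, "dx": 0.03, "dy": 0, "dz": 0, "roll": 0},
    {"claw": 0, "dx": 0.02, "dy": 0, "dz": 0, "roll": 0},
    {"claw": 0, "dx": 0, "dy": 0, "dz": 0, "roll": 0}
  ]
}}

```text
clock: 5.08
eef_pos: [0.5375, -0.2039, 0.0431]
ee_rot: [[0.005, 0.395, -0.919], [-0.004, -0.919, -0.395], [-1.0, 0.005, -0.003]]
contact_force: [0.2, -0.1, 0.3]
finger_gap: 0.0853
```

```bash
python3 -c "
from h import *
delta(.5323,-.201,.028,-67.1)"
```

```text
clk 5.08 pos [ 0.5375 -0.2039  0.0431] yawY -66.74 tilt 0.33 need tool d [ 0.015  -0.0048  0.0036] roll 0.36 F [ 0.2 -0.1  0.3] T [0.04 0.02 0.07] gap 0.0853 q [-0.13 -0.74 -0.16]
```

Emit:
{"name": "move_arm", "arguments": {
  "rows": [
    {"claw": 0, "dx": 0.008, "dy": -0.0048, "dz": 0.0036, "roll": 0.4},
    {"claw": 0, "dx": 0.005, "dy": 0, "dz": 0, "roll": 0},
    {"claw": 0, "dx": 0, "dy": 0, "dz": 0, "roll": 0}
  ]
}}

```text
clock: 5.45
eef_pos: [0.5338, -0.2016, 0.0324]
ee_rot: [[0.009, 0.389, -0.921], [-0.005, -0.921, -0.389], [-1.0, 0.008, -0.006]]
contact_force: [0.5, -0.6, 0.5]
finger_gap: 0.0851
```

```bash
python3 -c "
from h import *
delta(.5323,-.201,.028,-67.1)"
```

```text
clk 5.45 pos [ 0.5338 -0.2016  0.0324] yawY -67.09 tilt 0.58 need tool d [ 0.0044 -0.0012  0.0011] roll 0.01 F [ 0.5 -0.6  0.5] T [-0.02  0.01  0.  ] gap 0.0851 q [-0.12 -0.77 -0.15]
```

Emit:
{"name": "move_arm", "arguments": {
  "rows": [
    {"claw": 100, "dx": 0.004, "dy": -0.0012, "dz": 0.0011, "roll": 0},
    {"claw": 150, "dx": 0, "dy": 0, "dz": 0, "roll": 0},
    {"claw": 180, "dx": 0, "dy": 0, "dz": 0, "roll": 0},
    {"claw": 255, "dx": 0, "dy": 0, "dz": 0, "roll": 0},
    {"claw": 255, "dx": 0, "dy": 0, "dz": 0, "roll": 0},
    {"claw": 255, "dx": 0, "dy": 0, "dz": 0, "roll": 0},
    {"claw": 255, "dx": 0, "dy": 0, "dz": 0, "roll": 0}
  ],
  "force": 60
}}

```text
clock: 6.32
eef_pos: [0.5327, -0.2011, 0.029]
ee_rot: [[0.01, 0.39, -0.921], [-0.005, -0.921, -0.39], [-1.0, 0.009, -0.007]]
contact_force: [0.2, -0.8, 0.3]
finger_gap: 0.0124
```

```bash
python3 -c "
from h import *
delta(.5323,-.201,.028,-67.1)"
```

```text
clk 6.33 pos [ 0.5327 -0.2011  0.029 ] yawY -67.06 tilt 0.64 need tool d [ 0.0009 -0.0002  0.0003] roll 0.04 F [ 0.2 -0.8  0.3] T [ 0.05  0.03 -0.01] gap 0.0124 q [-0.12 -0.77 -0.14]
```

Emit:
{"name": "move_arm", "arguments": {
  "rows": [
    {"claw": 255, "dx": -0.01, "dy": 0, "dz": 0, "roll": 0},
    {"claw": 255, "dx": -0.03, "dy": 0, "dz": 0, "roll": 0},
    {"claw": 255, "dx": -0.04, "dy": 0, "dz": 0, "roll": 0},
    {"claw": 255, "dx": -0.04, "dy": 0, "dz": 0, "roll": 0},
    {"claw": 255, "dx": -0.04, "dy": 0, "dz": 0, "roll": 0},
    {"claw": 255, "dx": -0.04, "dy": 0, "dz": 0, "roll": 0},
    {"claw": 255, "dx": 0, "dy": 0, "dz": 0, "roll": 0}
  ]
}}

```text
clock: 7.2
eef_pos: [0.5294, -0.2007, 0.2379]
ee_rot: [[0.009, 0.388, -0.922], [-0.006, -0.922, -0.388], [-1.0, 0.009, -0.006]]
contact_force: [1.3, 0.8, -1.3]
finger_gap: 0.0125
```

```bash
python3 - <<'E'
from h import *
delta(.5928,.1852,.23,-40)
grab('wrist','w2.png')
E
```

```text
clk 7.2 pos [ 0.5294 -0.2007  0.2379] yawY -67.2 tilt 0.6 need tool d [ 0.0062 -0.3312 -0.208 ] roll -27.2 F [ 1.3  0.8 -1.3] T [ 0.02  0.01 -0.01] gap 0.0125 q [-0.29 -0.49 -0.38]
```

View pics/w2.png

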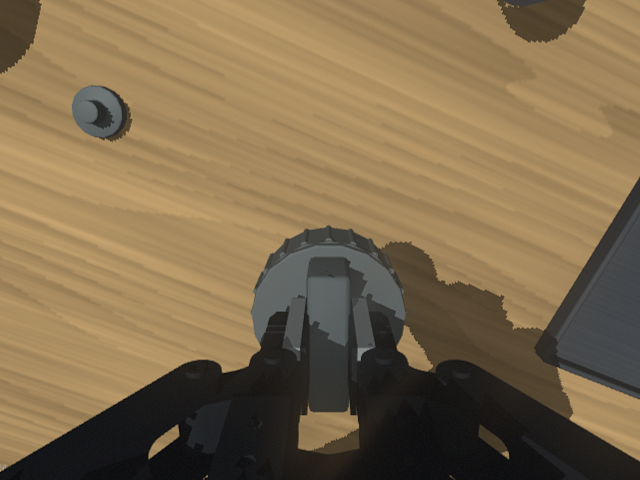

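The wrist view shows the cap held squarely by its bar at about px (328,300). I move on to the mill.

Emit:
{"name": "move_arm", "arguments": {
  "rows": [
    {"claw": 255, "dx": 0, "dy": -0.033, "dz": -0.0208, "roll": 0},
    {"claw": 255, "dx": 0, "dy": -0.033, "dz": -0.0208, "roll": 0},
    {"claw": 255, "dx": 0, "dy": -0.033, "dz": -0.0208, "roll": 0},
    {"claw": 255, "dx": 0, "dy": -0.033, "dz": -0.0208, "roll": 0},
    {"claw": 255, "dx": 0, "dy": -0.033, "dz": -0.0208, "roll": 0},
    {"claw": 255, "dx": 0, "dy": -0.033, "dz": -0.0208, "roll": 0},
    {"claw": 255, "dx": 0, "dy": -0.033, "dz": -0.0208, "roll": 0},
    {"claw": 255, "dx": 0, "dy": -0.033, "dz": -0.0208, "roll": 0},
    {"claw": 255, "dx": 0, "dy": -0.033, "dz": -0.0208, "roll": 0},
    {"claw": 255, "dx": 0, "dy": 0, "dz": 0, "roll": 0}
  ]
}}

```text
clock: 8.5
eef_pos: [0.5808, 0.1591, 0.2219]
ee_rot: [[-0.014, 0.385, -0.923], [-0.007, -0.923, -0.385], [-1.0, 0.001, 0.015]]
contact_force: [0.2, -0.2, -1.3]
finger_gap: 0.0125
```

```bash
python3 - <<'E'
from h import *
delta(.5928,.1852,.23,-40)
st=manip.get_state();d=grab('wrist','w3.png');p=world(d,st)
x,y,z=[p[...,i] for i in range(3)]
k=(np.hypot(x-.5925,y-.185)<.08)
for lo,hi in((.137,.143),(.152,.158),(.158,.165)):
    q=p[k&(z>lo)&(z<hi)][:,:2].astype(np.float32)
    if len(q)>20: print(lo,cv2.minEnclosingCircle(q),len(q))
E
```

```text
clk 8.5 pos [0.5808 0.1591 0.2219] yawY -67.35 tilt 0.86 need tool d [-0.0085 -0.0194 -0.021 ] roll -27.35 F [ 0.2 -0.2 -1.3] T [-0.02  0.02  0.  ] gap 0.0125 q [-0.89 -0.57 -0.96]
0.137 ((0.5932266116142273, 0.1862105429172516), 0.05987212434411049) 23965
0.152 ((0.5922419428825378, 0.18601535260677338), 0.02413596212863922) 1485
0.158 ((0.5927389860153198, 0.18928374350070953), 0.02232164517045021) 3742
```

View pics/w3.png

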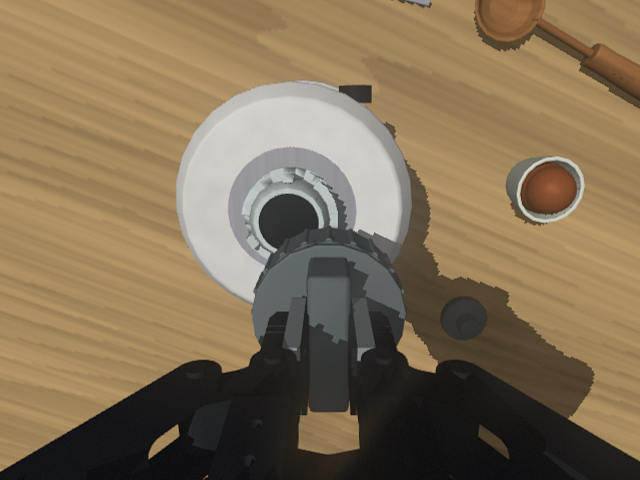

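Emit:
{"name": "move_arm", "arguments": {
  "rows": [
    {"claw": 255, "dx": 0, "dy": -0.0198, "dz": -0.0216, "roll": 0},
    {"claw": 255, "dx": 0.01, "dy": 0, "dz": 0, "roll": 0},
    {"claw": 255, "dx": 0, "dy": 0, "dz": 0, "roll": 0}
  ]
}}

```text
clock: 8.93
eef_pos: [0.5918, 0.1791, 0.2099]
ee_rot: [[-0.016, 0.377, -0.926], [-0.01, -0.926, -0.377], [-1.0, 0.003, 0.019]]
contact_force: [-0.2, 0.3, -1.0]
finger_gap: 0.0123
```

```bash
python3 - <<'E'
from h import *
delta(.5931,.1857,.191,-67)
print(np.round(manip.get_state()['joints'],2))
d=grab('scene','s1.png')
E
```

```text
clk 8.93 pos [0.5918 0.1791 0.2099] yawY -67.83 tilt 1.11 need tool d [ 0.0188 -0.0056 -0.0041] roll -0.83 F [-0.2  0.3 -1. ] T [ 0.02 -0.01 -0.02] gap 0.0123 q [-0.89 -0.59 -0.98]
[-0.89  0.69  0.94  1.63 -0.59  1.15 -0.98]
```

View pics/s1.png

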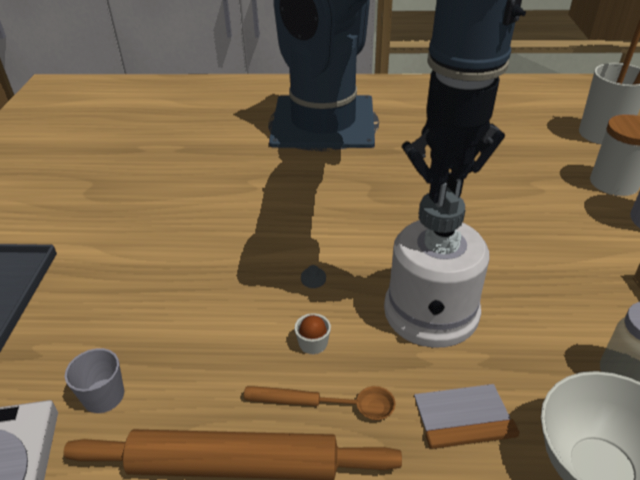

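The scene view shows the cap held just above the neck (440,225). I centre it and then lower it.

Emit:
{"name": "move_arm", "arguments": {
  "rows": [
    {"claw": 255, "dx": 0.005, "dy": -0.0056, "dz": -0.0041, "roll": 0},
    {"claw": 255, "dx": 0, "dy": 0, "dz": 0, "roll": 0},
    {"claw": 255, "dx": 0, "dy": 0, "dz": 0, "roll": 0}
  ]
}}

```text
clock: 9.35
eef_pos: [0.5938, 0.185, 0.2056]
ee_rot: [[-0.015, 0.375, -0.927], [-0.01, -0.927, -0.375], [-1.0, 0.003, 0.018]]
contact_force: [0.1, 0.1, -0.9]
finger_gap: 0.0129
```

```bash
python3 - <<'E'
from h import *
delta(.5931,.1857,.191,-67)
E
```

```text
clk 9.35 pos [0.5938 0.185  0.2056] yawY -67.95 tilt 1.03 need tool d [ 0.0146 -0.001   0.0001] roll -0.95 F [ 0.1  0.1 -0.9] T [ 0.01 -0.02 -0.  ] gap 0.0129 q [-0.89 -0.6  -0.99]
```

Emit:
{"name": "move_arm", "arguments": {
  "rows": [
    {"claw": 255, "dx": 0.008, "dy": -0.0008, "dz": 0, "roll": 0},
    {"claw": 255, "dx": 0.006, "dy": 0, "dz": 0, "roll": 0},
    {"claw": 255, "dx": 0.003, "dy": 0, "dz": 0, "roll": 0},
    {"claw": 255, "dx": 0.002, "dy": 0, "dz": 0, "roll": 0},
    {"claw": 255, "dx": 0, "dy": 0, "dz": 0, "roll": 0}
  ]
}}

```text
clock: 9.98
eef_pos: [0.593, 0.1854, 0.1851]
ee_rot: [[-0.016, 0.375, -0.927], [-0.01, -0.927, -0.375], [-1.0, 0.003, 0.018]]
contact_force: [-0.4, 0.3, 0.1]
finger_gap: 0.0126
```

```bash
python3 - <<'E'
from h import *
delta(.5931,.1857,.184,-67)
E
```

```text
clk 9.97 pos [0.593  0.1854 0.1851] yawY -67.95 tilt 1.04 need tool d [ 0.0011 -0.0002 -0.0002] roll -0.95 F [-0.4  0.3  0.1] T [ 0.04 -0.03  0.01] gap 0.0126 q [-0.89 -0.62 -0.98]
```

Emit:
{"name": "move_arm", "arguments": {
  "rows": [
    {"claw": 255, "dx": 0.001, "dy": 0, "dz": 0, "roll": 0},
    {"claw": 255, "dx": 0.001, "dy": 0, "dz": 0, "roll": 0},
    {"claw": 255, "dx": 0.001, "dy": 0, "dz": 0, "roll": 0},
    {"claw": 255, "dx": 0, "dy": 0, "dz": 0, "roll": 0}
  ]
}}

```text
clock: 10.48
eef_pos: [0.5932, 0.1853, 0.1842]
ee_rot: [[-0.014, 0.375, -0.927], [-0.008, -0.927, -0.375], [-1.0, 0.002, 0.016]]
contact_force: [-0.7, 0.2, -0.5]
finger_gap: 0.0127
```

```bash
python3 - <<'E'
from h import *
delta(.5931,.1857,.184,-67)
E
```

```text
clk 10.47 pos [0.5932 0.1853 0.1842] yawY -67.96 tilt 0.93 need tool d [ 0.0002 -0.0004 -0.    ] roll -0.96 F [-0.7  0.2 -0.5] T [-0.04 -0.06  0.02] gap 0.0127 q [-0.89 -0.62 -0.97]
```

Emit:
{"name": "move_arm", "arguments": {
  "rows": [
    {"claw": 255, "dx": 0.002, "dy": 0, "dz": 0, "roll": 0},
    {"claw": 255, "dx": 0.001, "dy": 0, "dz": 0, "roll": 0}
  ]
}}

```text
clock: 10.72
eef_pos: [0.5936, 0.1852, 0.1837]
ee_rot: [[-0.013, 0.375, -0.927], [-0.006, -0.927, -0.375], [-1.0, 0.001, 0.014]]
contact_force: [-5.7, 0.3, 10.9]
finger_gap: 0.0129
```

Emit:
{"name": "move_arm", "arguments": {
  "rows": [
    {"claw": 255, "dx": 0.002, "dy": 0, "dz": 0, "roll": 0},
    {"claw": 255, "dx": 0.002, "dy": 0, "dz": 0, "roll": 0}
  ]
}}

```text
clock: 10.98
eef_pos: [0.5936, 0.1851, 0.1835]
ee_rot: [[-0.011, 0.375, -0.927], [-0.003, -0.927, -0.375], [-1.0, -0.001, 0.011]]
contact_force: [-8.4, 0.0, 21.5]
finger_gap: 0.0129
```

Contact at the expected "on top of thread" height (TCP about 0.184). Turning back in short steps with light downward pressure.

Emit:
{"name": "move_arm", "arguments": {
  "rows": [
    {"claw": 255, "dx": 0.0005, "dy": -0.0002, "dz": 0.0006, "roll": -4},
    {"claw": 255, "dx": 0.001, "dy": 0, "dz": 0, "roll": -5},
    {"claw": 255, "dx": 0.001, "dy": 0, "dz": 0, "roll": -5},
    {"claw": 255, "dx": 0.001, "dy": 0, "dz": 0, "roll": -5}
  ]
}}

```text
clock: 11.48
eef_pos: [0.5958, 0.1849, 0.1835]
ee_rot: [[-0.003, 0.663, -0.748], [-0.001, -0.748, -0.663], [-1.0, -0.001, 0.003]]
contact_force: [-2.1, 2.5, 8.9]
finger_gap: 0.0124
```

```bash
python3 - <<'E'
from h import *
delta(.5931,.1857,.184,-67)
E
```

```text
clk 11.47 pos [0.5958 0.1849 0.1835] yawY -48.45 tilt 0.19 need tool d [-0.0005 -0.0024  0.0015] roll 18.55 F [-2.1  2.5  8.9] T [ 0.46  0.75 -0.11] gap 0.0124 q [-0.84 -0.56 -0.69]
```

Emit:
{"name": "move_arm", "arguments": {
  "rows": [
    {"claw": 255, "dx": 0.0005, "dy": -0.0018, "dz": 0.0012, "roll": -3},
    {"claw": 255, "dx": 0.001, "dy": -0.001, "dz": 0.0006, "roll": -5},
    {"claw": 255, "dx": 0.001, "dy": -0.0006, "dz": 0.0003, "roll": -5}
  ]
}}

```text
clock: 11.85
eef_pos: [0.5952, 0.1859, 0.1833]
ee_rot: [[0.005, 0.819, -0.574], [0.0, -0.574, -0.819], [-1.0, 0.004, -0.003]]
contact_force: [1.4, -0.3, 3.4]
finger_gap: 0.0127
```

```bash
python3 - <<'E'
from h import *
delta(.5931,.1857,.184,-67)
E
```

```text
clk 11.85 pos [0.5952 0.1859 0.1833] yawY -35.05 tilt 0.27 need tool d [-0.0007 -0.0016  0.0013] roll 31.95 F [ 1.4 -0.3  3.4] T [ 0.15 -0.33 -0.06] gap 0.0127 q [-0.82 -0.51 -0.5 ]
```

Emit:
{"name": "move_arm", "arguments": {
  "rows": [
    {"claw": 255, "dx": 0.0012, "dy": -0.001, "dz": 0.0008, "roll": -5},
    {"claw": 255, "dx": 0.0012, "dy": -0.0006, "dz": 0.0002, "roll": -5},
    {"claw": 255, "dx": 0.0012, "dy": -0.0006, "dz": 0.0002, "roll": -5}
  ]
}}

```text
clock: 12.22
eef_pos: [0.593, 0.186, 0.1796]
ee_rot: [[0.006, 0.942, -0.335], [0.0, -0.335, -0.942], [-1.0, 0.005, -0.002]]
contact_force: [-1.7, -0.2, 6.7]
finger_gap: 0.0126
```

```bash
python3 - <<'E'
from h import *
delta(.5945,.1857,.184,-67)
E
```

```text
clk 12.22 pos [0.593  0.186  0.1796] yawY -19.56 tilt 0.33 need tool d [-0.0044  0.0015 -0.0003] roll 47.44 F [-1.7 -0.2  6.7] T [-0.12  0.31 -0.52] gap 0.0126 q [-0.78 -0.46 -0.29]
```

It is dropping into the gap (z 0.1796). Now straight down.

Emit:
{"name": "move_arm", "arguments": {
  "rows": [
    {"claw": 255, "dx": 0.002, "dy": 0, "dz": 0, "roll": 0},
    {"claw": 255, "dx": 0.002, "dy": 0, "dz": 0, "roll": 0},
    {"claw": 255, "dx": 0.002, "dy": 0, "dz": 0, "roll": 0}
  ]
}}

```text
clock: 12.6
eef_pos: [0.5932, 0.1858, 0.1755]
ee_rot: [[0.007, 0.941, -0.337], [0.003, -0.337, -0.941], [-1.0, 0.005, -0.005]]
contact_force: [-5.6, 0.4, 17.7]
finger_gap: 0.0131
```

```bash
python3 - <<'E'
from h import *
delta(.5938,.1857,.176,-67)
E
```

```text
clk 12.6 pos [0.5932 0.1858 0.1755] yawY -19.72 tilt 0.42 need tool d [-0.0005  0.0006 -0.0001] roll 47.28 F [-5.6  0.4 17.7] T [-0.    1.38 -0.37] gap 0.0131 q [-0.78 -0.46 -0.28]
```

Emit:
{"name": "move_arm", "arguments": {
  "rows": [
    {"claw": 255, "dx": 0, "dy": 0, "dz": 0, "roll": 4},
    {"claw": 255, "dx": 0.0006, "dy": 0, "dz": 0, "roll": 5},
    {"claw": 255, "dx": 0.0006, "dy": 0, "dz": 0, "roll": 5}
  ]
}}

```text
clock: 12.98
eef_pos: [0.5943, 0.1855, 0.1757]
ee_rot: [[0.01, 0.827, -0.563], [0.004, -0.563, -0.827], [-1.0, 0.005, -0.009]]
contact_force: [-0.6, -0.6, 5.5]
finger_gap: 0.0127
```

```bash
python3 - <<'E'
from h import *
delta(.5936,.1857,.176,-19.7)
E
```

```text
clk 12.97 pos [0.5943 0.1855 0.1757] yawY -34.24 tilt 0.61 need tool d [-0.0003 -0.0007  0.0003] roll -14.54 F [-0.6 -0.6  5.5] T [-0.11  0.21  0.02] gap 0.0127 q [-0.81 -0.52 -0.48]
```

Emit:
{"name": "move_arm", "arguments": {
  "rows": [
    {"claw": 255, "dx": 0.001, "dy": -0.0004, "dz": 0.0002, "roll": 5},
    {"claw": 255, "dx": 0.001, "dy": 0, "dz": 0, "roll": 5},
    {"claw": 255, "dx": 0.001, "dy": 0, "dz": 0, "roll": 5},
    {"claw": 255, "dx": 0.001, "dy": 0, "dz": 0, "roll": 5}
  ]
}}

```text
clock: 13.48
eef_pos: [0.5953, 0.1845, 0.1748]
ee_rot: [[0.013, 0.573, -0.82], [0.005, -0.82, -0.573], [-1.0, 0.003, -0.014]]
contact_force: [-3.4, -0.4, 7.0]
finger_gap: 0.0128
```

```bash
python3 - <<'E'
from h import *
delta(.5936,.1857,.176,-19.7)
E
```

```text
clk 13.47 pos [0.5953 0.1845 0.1748] yawY -55.05 tilt 0.82 need tool d [-0.0012 -0.002   0.0006] roll -35.35 F [-3.4 -0.4  7. ] T [-0.13  0.87  0.16] gap 0.0128 q [-0.86 -0.6  -0.77]
```

Emit:
{"name": "move_arm", "arguments": {
  "rows": [
    {"claw": 255, "dx": 0.001, "dy": -0.001, "dz": 0.0004, "roll": 5},
    {"claw": 255, "dx": 0.001, "dy": -0.0006, "dz": 0, "roll": 5},
    {"claw": 255, "dx": 0.001, "dy": -0.0004, "dz": 0, "roll": 5},
    {"claw": 255, "dx": 0.001, "dy": -0.0003, "dz": 0, "roll": 5}
  ]
}}

```text
clock: 13.98
eef_pos: [0.5949, 0.1836, 0.1733]
ee_rot: [[0.017, 0.243, -0.97], [0.003, -0.97, -0.243], [-1.0, 0.001, -0.017]]
contact_force: [-3.1, -1.6, 8.9]
finger_gap: 0.0127
```

```bash
python3 - <<'E'
from h import *
delta(.5936,.1857,.176,-19.7)
E
```

```text
clk 13.97 pos [0.5949 0.1836 0.1733] yawY -75.93 tilt 0.97 need tool d [-0.0028 -0.0024  0.0007] roll -56.23 F [-3.1 -1.6  8.9] T [-0.32  1.01  0.16] gap 0.0127 q [-0.9  -0.67 -1.06]
```

Emit:
{"name": "move_arm", "arguments": {
  "rows": [
    {"claw": 255, "dx": 0.001, "dy": -0.0012, "dz": 0.0004, "roll": 5},
    {"claw": 255, "dx": 0.001, "dy": -0.001, "dz": 0.0002, "roll": 5},
    {"claw": 255, "dx": 0.001, "dy": -0.0008, "dz": 0.0002, "roll": 5}
  ]
}}

```text
clock: 14.35
eef_pos: [0.5947, 0.1832, 0.1722]
ee_rot: [[0.019, -0.029, -0.999], [0.0, -1.0, 0.029], [-1.0, -0.001, -0.019]]
contact_force: [-3.4, -2.8, 6.6]
finger_gap: 0.0127
```

```bash
python3 - <<'E'
from h import *
delta(.5936,.1857,.176,-19.7)
E
```

```text
clk 14.35 pos [0.5947 0.1832 0.1722] yawY -91.64 tilt 1.12 need tool d [-0.0038 -0.0025  0.0011] roll -71.94 F [-3.4 -2.8  6.6] T [-0.79  1.    0.12] gap 0.0127 q [-0.93 -0.73 -1.28]
```

Emit:
{"name": "move_arm", "arguments": {
  "rows": [
    {"claw": 255, "dx": 0.001, "dy": -0.0014, "dz": 0.0004, "roll": 5},
    {"claw": 255, "dx": 0.001, "dy": -0.0012, "dz": 0.0004, "roll": 5},
    {"claw": 255, "dx": 0.001, "dy": -0.001, "dz": 0.0003, "roll": 5}
  ]
}}

```text
clock: 14.72
eef_pos: [0.5944, 0.1837, 0.171]
ee_rot: [[0.021, -0.298, -0.954], [-0.003, -0.954, 0.298], [-1.0, -0.003, -0.021]]
contact_force: [-3.1, -2.6, 6.1]
finger_gap: 0.0128
```

```bash
python3 - <<'E'
from h import *
delta(.5936,.1857,.176,-19.7)
E
```

```text
clk 14.72 pos [0.5944 0.1837 0.171 ] yawY -107.37 tilt 1.23 need tool d [-0.005  -0.0017  0.0013] roll -87.67 F [-3.1 -2.6  6.1] T [-0.74  0.99  0.07] gap 0.0128 q [-0.96 -0.79 -1.5 ]
```

Emit:
{"name": "move_arm", "arguments": {
  "rows": [
    {"claw": 255, "dx": 0.001, "dy": -0.001, "dz": 0.0004, "roll": 5},
    {"claw": 255, "dx": 0.001, "dy": -0.001, "dz": 0.0004, "roll": 5}
  ]
}}

```text
clock: 14.98
eef_pos: [0.5939, 0.1843, 0.1706]
ee_rot: [[0.021, -0.465, -0.885], [-0.004, -0.885, 0.465], [-1.0, -0.006, -0.02]]
contact_force: [-6.3, -3.6, 13.4]
finger_gap: 0.0127
```

```bash
python3 - <<'E'
from h import *
delta(.5936,.1857,.176,-19.7)
E
```

```text
clk 14.97 pos [0.5939 0.1843 0.1706] yawY -117.73 tilt 1.21 need tool d [-0.0054 -0.0011  0.0008] roll -98.03 F [-6.3 -3.6 13.4] T [-0.78  1.67  1.38] gap 0.0127 q [-0.98 -0.82 -1.65]
```

Emit:
{"name": "move_arm", "arguments": {
  "rows": [
    {"claw": 255, "dx": 0.0008, "dy": -0.0005, "dz": 0.0004, "roll": 6},
    {"claw": 255, "dx": 0.0005, "dy": 0, "dz": 0, "roll": 6}
  ]
}}

```text
clock: 15.22
eef_pos: [0.5948, 0.1838, 0.1711]
ee_rot: [[0.023, -0.64, -0.768], [-0.007, -0.768, 0.64], [-1.0, -0.01, -0.022]]
contact_force: [-2.9, -0.7, 3.9]
finger_gap: 0.0126
```

```bash
python3 - <<'E'
from h import *
delta(.5936,.1857,.176,-19.7)
d=grab('top','t2.png');p=world(d);z=p[...,2]
k=(np.hypot(p[...,0]-.592,p[...,1]-.184)<.04)&(z>.16)&(z<.2)
print(np.histogram(z[k],bins=20,range=(.16,.2))[0])
E
```

```text
clk 15.22 pos [0.5948 0.1838 0.1711] yawY -129.8 tilt 1.39 need tool d [-0.005  -0.0007  0.002 ] roll -110.1 F [-2.9 -0.7  3.9] T [-0.42  0.56  2.99] gap 0.0126 q [-0.99 -0.86 -1.83]
[ 15  13  59 147  30   9   7   4   9   7   4  12   3  22  56   8   1   0
   1   1]
```

The torque rose to 3 N·m and the cap stopped descending. The body top reads about 0.167 and the bar top about 0.189, both as expected for home. Releasing.

Emit:
{"name": "move_arm", "arguments": {
  "rows": [
    {"claw": 200, "dx": 0, "dy": 0, "dz": 0, "roll": 0},
    {"claw": 150, "dx": 0, "dy": 0, "dz": 0, "roll": 0},
    {"claw": 60, "dx": 0, "dy": 0, "dz": 0, "roll": 0},
    {"claw": 0, "dx": 0, "dy": 0, "dz": 0, "roll": 0},
    {"claw": 0, "dx": 0, "dy": 0, "dz": 0, "roll": 0},
    {"claw": 0, "dx": -0.02, "dy": 0, "dz": 0, "roll": 0},
    {"claw": 0, "dx": -0.03, "dy": 0, "dz": 0, "roll": 0},
    {"claw": 0, "dx": -0.03, "dy": 0, "dz": 0, "roll": 0},
    {"claw": 0, "dx": 0, "dy": 0, "dz": 0, "roll": 0}
  ]
}}

```text
clock: 16.4
eef_pos: [0.5935, 0.1837, 0.2573]
ee_rot: [[0.026, -0.645, -0.764], [-0.008, -0.764, 0.645], [-1.0, -0.011, -0.025]]
contact_force: [0.5, 0.5, -0.7]
finger_gap: 0.086
```

```bash
python3 - <<'E'
from h import *
delta(.5936,.1857,.176,-19.7)
for n in ('wrist','top','scene'):
    st=manip.get_state();d=grab(n,n+'9.png');p=world(d,st)
    x,y,z=[p[...,i] for i in range(3)]
    k=(np.hypot(x-.5925,y-.185)<.036)
    for lo,hi in((.160,.173),(.18,.2)):
        m=k&(z>lo)&(z<hi);q=p[m][:,:2].astype(np.float32)
        if len(q)<20: continue
        P=p[m];c=np.linalg.lstsq(np.c_[P[:,:2],np.ones(len(P))],P[:,2],rcond=None)[0]
        print(n,lo,len(q),cv2.minEnclosingCircle(q),'medz',np.median(z[m]),'slope',c[:2].round(3),'rect',cv2.minAreaRect(q))
    r=np.hypot(x-.5925,y-.185);m=(r>.036)&(r<.058)&(z>.13)&(z<.148)
    print('  milltop z',np.median(z[m]))
E
```

```text
clk 16.4 pos [0.5935 0.1837 0.2573] yawY -130.14 tilt 1.53 need tool d [ 0.0813 -0.0008  0.0032] roll -110.44 F [ 0.5  0.5 -0.7] T [ 0.02  0.   -0.06] gap 0.086 q [-1.02 -0.77 -1.91]
wrist 0.16 5414 ((0.5924568772315979, 0.1853107362985611), 0.03006748855113983) medz 0.1661983626504868 slope [-0.008  0.006] rect ((0.5929411053657532, 0.18509985506534576), (0.057856641709804535, 0.05800415202975273), 4.996988773345947)
wrist 0.18 2547 ((0.5927076935768127, 0.18580761551856995), 0.02531418390572071) medz 0.18802609050231298 slope [0.008 0.05 ] rect ((0.592610776424408, 0.1854511797428131), (0.014210892841219902, 0.049617569893598557), 66.66451263427734)
  milltop z 0.1391994004931192
top 0.16 457 ((0.5933349132537842, 0.18235233426094055), 0.028876645490527153) medz 0.16688064065055808 slope [-0.007  0.033] rect ((0.5990046262741089, 0.18009039759635925), (0.05551658570766449, 0.042758118361234665), 69.06726837158203)
top 0.18 225 ((0.6014387607574463, 0.17931076884269714), 0.01455698162317276) medz 0.1887019288039189 slope [0.07  0.211] rect ((0.6019220352172852, 0.1799759566783905), (0.014353016391396523, 0.028091883286833763), 68.06475067138672)
  milltop z 0.1399548809037181
scene 0.16 800 ((0.5940364599227905, 0.18483087420463562), 0.030604887753725052) medz 0.1661585764340697 slope [-0.029  0.005] rect ((0.5961164236068726, 0.18376962840557098), (0.05900152027606964, 0.05612392723560333), 77.14234924316406)
scene 0.18 316 ((0.5944241285324097, 0.18475888669490814), 0.02616158127784729) medz 0.1878516439392317 slope [-0.084 -0.077] rect ((0.5940963625907898, 0.18397685885429382), (0.014297203160822392, 0.05196250230073929), 67.25672149658203)
  milltop z 0.1392638790147568
```

View pics/wrist9.png

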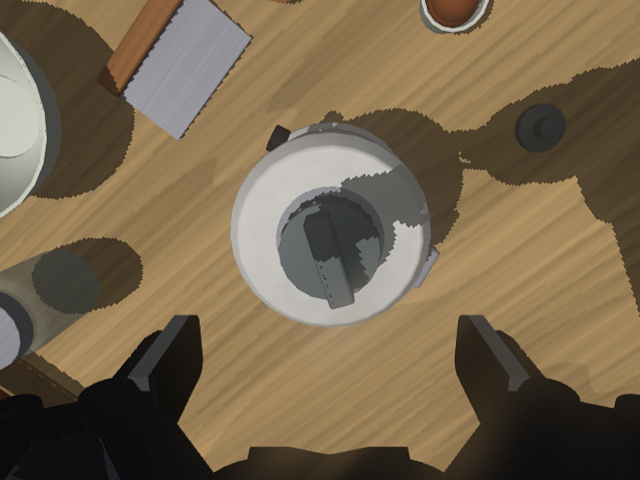

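The wrist view shows the cap seated at px (330,240) on the mill and the fingers clear. The body top is 27.0 mm above the mill top in two views, which puts the cap centre at 25.5 mm (home). Handing in.

```bash
python3 -c "
from h import *
print(manip.close_job())"
```

```text
the job is handed in; nothing more can be done
None
```

The cap is screwed home on the mill's neck and the job is handed in at about 16.5 s. No verdict was reported.

I gripped the cap by its bar and lowered it until the lugs lay on the thread. I turned it back about 48° until it dropped 8 mm. Then I wound it forward about 94° (1.63 rad) by the bar's final angle, to a hard stop at about 3 N·m, and released it.

**Last checks:**
- **Height:** the cap body's top is 27.0 mm above the mill top in the wrist and scene views, and 26.9 mm in the top view. That puts the cap centre at about 25.5 mm.
- **Position and tilt:** the cap is within about 1 mm of the neck's axis in the wrist view. It is level within about 0.01 rad there.
- **Contact:** the fingers are fully open and about 85 mm above where they let go, with no load on the wrist.
- **Bystanders:** I never went near the jar lid or the egg cup, and both still stand in the last wrist picture. I did not measure them again.

**Disagreements:**
- **Slip at the stop:** the fingers turned about 16° farther than the bar did. I put this down to slip in the pads.
- **Top and scene views:** their slope and centre fits differ from the wrist view because the arm and shadows hide part of the cap (top view) or the cap is seen at an angle (scene view). I relied on the wrist view for those two.

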